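# Spot-check a tower's blanking plate with the contact gauge

### The arm

A 6-joint arm with a two-finger parallel gripper is mounted at the origin on the work surface. World frame = base frame: x ahead of the robot, y to its left, z up, the work surface at z = 0. Lengths are in m, angles in rad, forces in N, time in s.
With the tool pointing down it reaches from about 0.425 to 0.95 m from the base axis. Payload 3.5 kg.
Tool frame: the origin (TCP) lies midway between the tips of the shut fingers; the grasp point (between the pads) lies 19 mm behind it; z points along the fingers, y is the line along which they close (so a half turn about z gives the same grasp; the last joint's range is limited). The gripper opens to 85 mm and grips with 20 to 120 N. Pads are 22 mm wide; open, the fingers measure 114 mm over their backs; the gripper's body (76 mm by 85 mm) begins 54 mm behind the grasp point. The pads swing forward as they close: fully open they stand 13 mm farther back than shut.
Start: joints at [1.089, 0.286, 1.577, -0, 1.279, -0.15], TCP at [0.22, 0.638, 0.231] pointing down, gripper open.
Joint ranges: [-2.77, 2.77], [-0.9, 2.22], [0.21, 2.48], [-1.53, 4.67], [0.24, 2.81], [-2.84, 2.84]. Speed limits (rad/s): [2.79, 2.79, 3.14, 3.14, 3.14, 3.14].

### API

Orientations are given as a unit quaternion [x, y, z, w].
In Python, from plant import ctrl gives the robot as it stands.
- The arm moves only by the tool move_arm, never from a script. Its argument "plan" is a list of rows, each an object of numbers: "x", "y", "z": the shift along the tool's x, y, z in m; "yaw": the turn about the tool's z in rad; "fingers": the closure, from 0 (fully open) to 1 (shut). In form: [{"x": .., "y": .., "z": .., "yaw": .., "fingers": ..}, ...]. A call has 1 to 5 rows; each row is the pose to reach, as a shift and turn from the pose commanded when the call began, along the tool's axes at that moment; what a row does not reach only later rows make up. A row lasts 1/10 s, in which the tool goes at most 50 mm and 8.59 degrees, less where a joint would pass 70% of its speed; a pose out of reach is approached as far as the arm can. A call with a gripper value outside its range is refused whole. The fingers move at their own pace and stop on an object; "force" is the grip in N (left out, the last holds). Time passes only in rows, so rows that repeat a pose let the fingers close. It gives the time, the measured TCP pose, the force, the opening and the grip force at its end, in the units of the state.
- ctrl.get_state(): the state, without advancing time (a new reading comes with each control period).
- ctrl.read_camera(name): name is "scene" or "top" or "wrist"; returns the picture (480x640x3 uint8, red, green, blue); there is no depth.
- ctrl.camera_model(name): a dict with "intrinsics" (3x3 intrinsics, pixels), "cam_to_world" (4x4, takes a point from camera to world coordinates); the wrist camera has in their place "tool_from_camera" (4x4, takes a point from camera to tool coordinates, whose origin is the TCP and whose axes are the flange's). Camera axes: x right, y up, looking along -z (the intrinsics and any distortion apply to the point x, -y, -z); pixel columns grow to the right and rows downward; lengths in m; the calibration is good to about 2 mm. A picture is of the moment at which its call begins: read the wrist's pose just before it. camera_model takes no time and is no camera call.
- ctrl.sign_off(): hands the job in; it is judged then, once.
The state is a dict: "time": time; "qpos": joint angles; "dq": joint speeds; "joint_efforts": joint torques, N m; "eef_pos": TCP position; "tcp_rot": TCP orientation; "contact_force": force on the tool from outside, world axes, zero at the start; "wrist_torque": the same for the moment, N m; "opening": opening from 0.0 (shut) to 1.0 (fully open); "finger_force": force on a finger pad.
Only numpy, scipy, OpenCV 4.12 (cv2) and the standard library are available. Lean on these libraries where they do the work, as an engineer would, in place of code of your own. Each camera call takes 0.05 s, during which the arm holds its last target. There are 200 camera calls.

### The job

Take the hand gauge off its zero tile and measure the tower whose flange bore is closed by a plate: aim the gauge squarely into the tilted flange, press its sprung foot gently against the middle of the plate so that the foot gives a few millimetres, and hold it steady there for two seconds. Then stand the gauge upright on its tile again and let go. Leave the open tower and the other things alone.

Things in the scene. Friction and masses are not known exactly. Their poses are not given: they have to be found in the camera images.
- gauge: Hand gauge, 120 mm tall, 0.28 kg, upright on its tile. Grey square handle 40 x 40 mm, from 30 to 120 mm up (grip two facing sides, e.g. 90 mm up). Below it a round steel foot 44 mm wide, 18 mm high, on a spring: gives from 5 N, 1 mm per N, fully in at 10 mm (15 N). Origin: centre of the foot's underside (foot out); z up the handle, x and y square to its sides.
- gauge_foot (a point): Centre of the underside of the gauge's sprung foot; moves up to 10 mm into the gauge along its z when pressed.
- tile: Fixed white zero tile in an aluminium frame, 130 x 130 mm, top 10 mm above the table. Origin: centre of its underside, at the table; z up, x and y along its sides.
- closed_head: Flange of the tower to measure: aluminium ring, 98 mm outside, 78 mm bore, closed inside by a flat bare plate square to the bore. Origin: centre of the ring's outer face, 210 mm above the table; z points straight out of the bore (34 degrees from vertical), x, y in the ring's face. The plate sits 3 to 17 mm below the ring's face: it differs each time and is not measured.
- open_head: Same flange on the other, bystander tower, but its bore is open: no plate, an empty dark hole 40 mm deep. Origin and axes as for closed_head. The two towers may swap places.
- closed_tower: Foot of the tower to be measured: black column 100 mm across at the base, fixed to the table. Origin: centre of its underside; z up; its flange leans out to -x and the ring's centre is 48 mm to -x and 210 mm up.
- open_tower: The same column of the open tower. Origin and axes as for closed_tower.
- sanding_block: Bystander: loose rubber sanding block 110 x 65 x 30 mm. Origin: centre of its underside.
- tape_roll: Bystander: loose roll of masking tape lying flat, 110 mm across, 25 mm high. Origin: centre of its underside.
- thinner_can: Bystander: loose round can, 64 mm across, 110 mm tall, upright. Origin: centre of its underside.
Things that resemble listed ones, but are neither listed nor needed, are in the scene too. What is shaped like the gauge but orange is not meant.

How it is judged:
By the outcome, as a careful person would: the job done as asked, in the order asked, and still so for the second after the job is handed in, with the robot touching nothing.
It also fails if it takes over 67 s, if anything falls off the work surface, if the arm or the gripper's body presses on something with over 40 N, if the wrist force passes 120 N, or if a joint passes its speed limit or range.

## Working session

There is one attempt and no reset: what is moved stays moved. The work goes in short steps, Python scripts to look and compute and a tool call to move; the robot and the scene stay as the last step left them, time stands still between calls to the robot, and variables do not carry over. Pictures are saved under pics/ and viewed, at most 10 in all, crops included, and the job is handed in when it is done.

Besides the shell and the picture viewer there is one more tool, called by a JSON object that holds its "op" and its "data", one argument or row to a line. move_arm: Moves the arm, as the interface text tells. Its arguments: {"type":"object","properties":{"plan":{"type":"array"},"force":{"type":"number"}},"required":["plan"]}

```bash
ls; mkdir -p pics
cat > h.py <<'E'
import numpy as np, cv2
from plant import ctrl
from scipy.spatial.transform import Rotation as R
def model(n, s=None):
    m=ctrl.camera_model(n); K=np.array(m["intrinsics"])
    if n=="wrist":
        T=np.eye(4); T[:3,:3]=R.from_quat(s["tcp_rot"]).as_matrix(); T[:3,3]=s["eef_pos"]
        return K,T@np.array(m["tool_from_camera"]),m
    return K,np.array(m["cam_to_world"]),m
def ray(K,T,u,v,m):
    d=m.get("distortion")
    p=cv2.undistortPoints(np.array([[[u,v]]],float),K,None if d is None else np.array(d,float))[0,0]
    return T[:3,3],T[:3,:3]@np.array([p[0],-p[1],-1.])
def onz(K,T,u,v,m,z):
    o,d=ray(K,T,u,v,m); return o+d*(z-o[2])/d[2]
def proj(K,T,P,m):
    q=np.linalg.inv(T)@np.append(P,1); d=m.get("distortion")
    return cv2.projectPoints(np.array([[q[0],-q[1],-q[2]]]),np.zeros(3),np.zeros(3),K,None if d is None else np.array(d,float))[0].ravel()
def shot(n,f):
    s=ctrl.get_state(); im=np.ascontiguousarray(ctrl.read_camera(n)[:,:,::-1]); cv2.imwrite("pics/"+f,im); return s,im
E
python3 - <<'E'
from h import *
print(ctrl.get_state())
for n in("scene","top","wrist"):
    print(n,ctrl.camera_model(n)); shot(n,n+"0.png")
E
```

```text
pics
{'time': 0.0, 'qpos': array([ 1.08899667e+00,  2.87178700e-01,  1.57820776e+00,  1.29121459e-05,
        1.27860464e+00, -1.49992036e-01]), 'dq': array([ 0.00252273,  0.00029009,  0.00022319, -0.00116478, -0.0004535 ,
       -0.00048483]), 'joint_efforts': array([-1.79548508e-03, -4.05982232e+01, -2.92621726e+01, -2.65423305e-04,
        5.94316400e-03, -2.35187283e-07]), 'eef_pos': array([0.21953254, 0.63759322, 0.22992184]), 'tcp_rot': array([ 1.65145521e-01,  9.86268482e-01, -1.13796456e-03, -3.78435053e-04]), 'contact_force': array([9.31989105e-01, 6.68781402e-05, 4.21547269e-01]), 'wrist_torque': array([0.03600517, 0.00849336, 0.00135254]), 'finger_force': 0.0, 'opening': 0.9979214663162783}
scene {'intrinsics': array([[442.38505195,   0.        , 324.96094043],
       [  0.        , 442.38505195, 241.49684939],
       [  0.        ,   0.        ,   1.        ]]), 'cam_to_world': array([[ 0.66293817, -0.46063012,  0.59019732,  1.15898699],
       [ 0.74846545,  0.42637899, -0.50793742, -0.49375171],
       [-0.01767647,  0.77847341,  0.62742864,  0.77105054],
       [ 0.   
[... 322 characters left out ...]
0.00614134,  0.00236818,  0.02324534],
       [ 0.0014695 ,  0.14240692,  0.98980711,  1.39650767],
       [ 0.        ,  0.        ,  0.        ,  1.        ]])}
wrist {'intrinsics': array([[430.05610629,   0.        , 316.01917712],
       [  0.        , 430.05610629, 239.85354945],
       [  0.        ,   0.        ,   1.        ]]), 'tool_from_camera': array([[ 2.82547633e-05,  9.54616786e-01,  2.97836852e-01,
         7.54525538e-02],
       [ 9.99999580e-01, -2.99843690e-04,  8.66182500e-04,
        -7.90753442e-05],
       [ 9.16176856e-04,  2.97836702e-01, -9.54616394e-01,
        -1.44037232e-01],
       [ 0.00000000e+00,  0.00000000e+00,  0.00000000e+00,
         1.00000000e+00]])}
```

View pics/scene0.png

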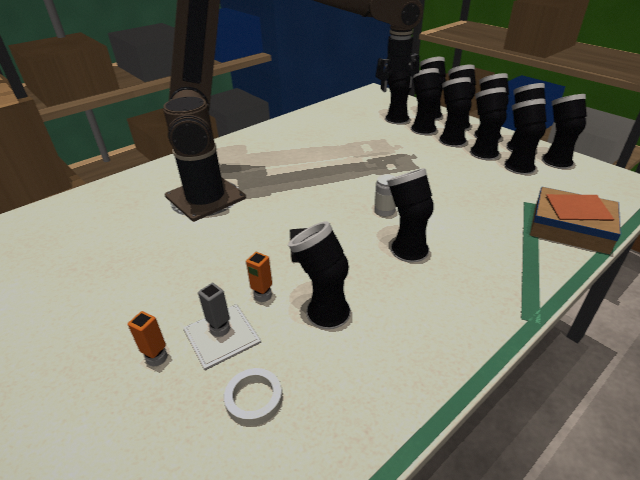

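View pics/top0.png

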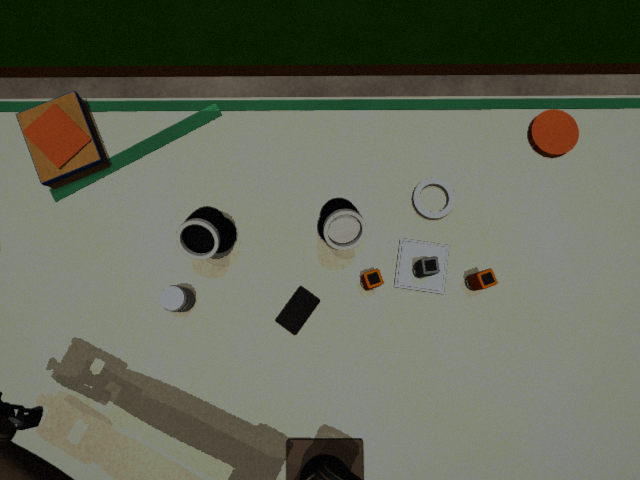

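Top view: the candidates for the gauge are the grey one on the tile at (430,265) and two orange look-alikes at (372,279) and (483,279). I choose the grey one. The heads are the closed one, light inside, at (343,229), and the open one, dark, at (200,238). The tape roll is at (433,199) and an orange disc at (554,133). I'll check with one close crop.

Run:
```python
from h import *
im=cv2.imread("pics/top0.png"); c=im[170:310,300:510]
cv2.imwrite("pics/crop0.png",cv2.resize(c,(798,532),interpolation=cv2.INTER_CUBIC))
K,T,m=model("top")
for n,(u,v),z in(("tile",(422,266),.01),("gauge top",(430,265),.13),("ring",(343,229),.21),("oring",(200,238),.21),("orangeL",(372,279),.12),("orangeR",(487,279),.12),("tape",(433,199),.025)): print(n,onz(K,T,u,v,m,z).round(4))
hsv=cv2.cvtColor(im,cv2.COLOR_BGR2HSV); print([ (p,hsv[p[1],p[0]].tolist()) for p in((343,229),(343,212),(430,265),(405,275),(401,240),(340,205),(380,320))])
```

```text
tile [ 0.5247 -0.2581  0.01  ]
gauge top [ 0.5151 -0.2529  0.13  ]
ring [ 0.5893 -0.0433  0.21  ]
oring [0.5709 0.2768 0.21  ]
orangeL [ 0.4835 -0.1157  0.12  ]
orangeR [ 0.4818 -0.3896  0.12  ]
tape [ 0.6988 -0.29    0.025 ]
[((343, 229), [30, 19, 135]), ((343, 212), [40, 17, 136]), ((430, 265), [53, 73, 14]), ((405, 275), [86, 14, 142]), ((401, 240), [105, 11, 142]), ((340, 205), [102, 98, 13]), ((380, 320), [40, 22, 141])]
```

View pics/crop0.png

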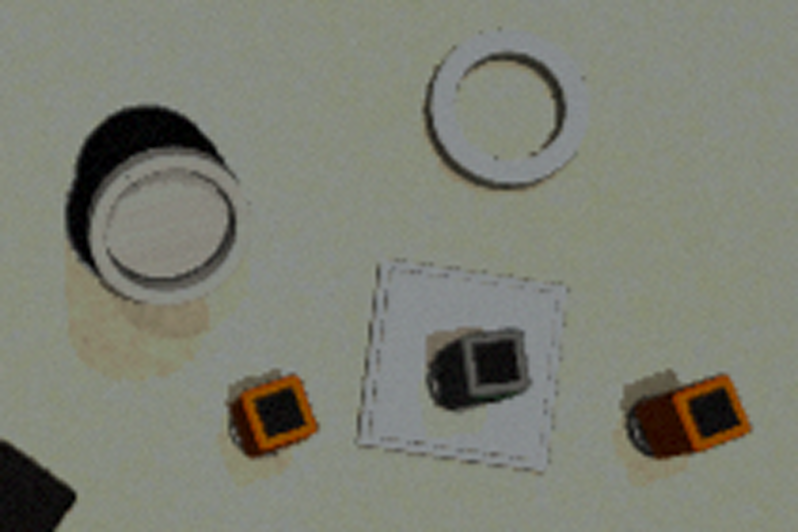

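The crop confirms the grey gauge is on the white tile (crop 495,362), with the orange ones off the tile. The closed head has a flat plate inside its ring at crop (165,225) and leans toward the robot. Next I move over to the gauge.

{"op": "move_arm", "data": {
  "plan": [
    {"x": -0.035, "y": -0.0325, "z": -0.0125, "yaw": 0, "fingers": 0},
    {"x": -0.07, "y": -0.065, "z": -0.025, "yaw": 0, "fingers": 0},
    {"x": -0.105, "y": -0.0975, "z": -0.0375, "yaw": 0, "fingers": 0},
    {"x": -0.14, "y": -0.13, "z": -0.05, "yaw": 0, "fingers": 0}
  ]
}}

```text
time: 0.55
eef_pos: [0.3102, 0.4679, 0.2812]
tcp_rot: [0.165, 0.986, -0.0, -0.0]
contact_force: [0.3, 0.1, -0.2]
opening: 0.995
finger_force: 0.0
```

{"op": "move_arm", "data": {
  "plan": [
    {"x": -0.035, "y": -0.0325, "z": -0.0125, "yaw": 0, "fingers": 0},
    {"x": -0.07, "y": -0.065, "z": -0.025, "yaw": 0, "fingers": 0},
    {"x": -0.105, "y": -0.0975, "z": -0.0375, "yaw": 0, "fingers": 0},
    {"x": -0.14, "y": -0.13, "z": -0.05, "yaw": 0, "fingers": 0}
  ]
}}

```text
time: 0.95
eef_pos: [0.4001, 0.2993, 0.3316]
tcp_rot: [0.165, 0.986, -0.0, -0.0]
contact_force: [1.1, 0.1, 0.0]
opening: 1.003
finger_force: 0.0
```

{"op": "move_arm", "data": {
  "plan": [
    {"x": -0.023, "y": -0.04, "z": 0, "yaw": 0, "fingers": 0},
    {"x": -0.046, "y": -0.08, "z": 0, "yaw": 0, "fingers": 0},
    {"x": -0.069, "y": -0.12, "z": 0, "yaw": 0, "fingers": 0},
    {"x": -0.092, "y": -0.162, "z": 0.01, "yaw": 0, "fingers": 0}
  ]
}}

```text
time: 1.35
eef_pos: [0.4346, 0.1164, 0.3226]
tcp_rot: [0.165, 0.986, 0.0, 0.002]
contact_force: [1.3, 0.8, 0.7]
opening: 1.002
finger_force: 0.0
```

{"op": "move_arm", "data": {
  "plan": [
    {"x": -0.023, "y": -0.04, "z": 0, "yaw": 0, "fingers": 0},
    {"x": -0.046, "y": -0.08, "z": 0, "yaw": 0, "fingers": 0},
    {"x": -0.069, "y": -0.12, "z": 0, "yaw": 0, "fingers": 0},
    {"x": -0.092, "y": -0.162, "z": 0.01, "yaw": 0, "fingers": 0}
  ]
}}

```text
time: 1.75
eef_pos: [0.4688, -0.0671, 0.3127]
tcp_rot: [0.165, 0.986, -0.0, 0.002]
contact_force: [1.2, 0.6, -0.1]
opening: 0.998
finger_force: 0.0
```

{"op": "move_arm", "data": {
  "plan": [
    {"x": -0.023, "y": -0.04, "z": 0, "yaw": 0, "fingers": 0},
    {"x": -0.046, "y": -0.08, "z": 0, "yaw": 0, "fingers": 0},
    {"x": -0.069, "y": -0.12, "z": 0, "yaw": 0, "fingers": 0},
    {"x": -0.092, "y": -0.162, "z": 0, "yaw": 0, "fingers": 0},
    {"x": -0.092, "y": -0.162, "z": 0, "yaw": 0, "fingers": 0}
  ]
}}

```text
time: 2.25
eef_pos: [0.5023, -0.2531, 0.31]
tcp_rot: [0.168, 0.986, -0.0, -0.001]
contact_force: [0.2, 0.3, -0.1]
opening: 1.003
finger_force: 0.0
```

Run:
```python
from h import *
s,im=shot("wrist","w1.png"); print(s["eef_pos"],s["tcp_rot"],s["qpos"].round(2))
np.save("w1.npy",np.r_[s["eef_pos"],s["tcp_rot"]])
```

```text
[ 0.50225461 -0.25309808  0.3100095 ] [ 1.67822878e-01  9.85816782e-01 -4.21610866e-04 -7.58764547e-04] [-0.65 -0.01  1.77 -0.    1.39 -1.88]
```

View pics/w1.png

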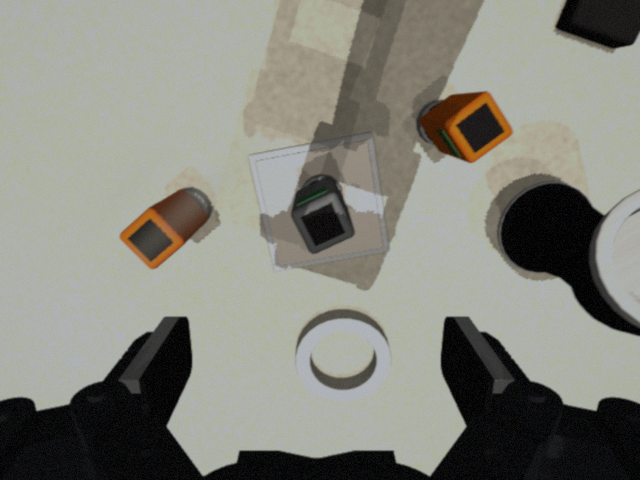

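Run:
```python
from h import *
im=cv2.imread("pics/w1.png"); s0=np.load("w1.npy"); K,T,m=model("wrist",dict(eef_pos=s0[:3],tcp_rot=s0[3:]))
W=lambda u,v,z: onz(K,T,u,v,m,z)
c=[W(*p,.01) for p in((249,156),(373,133),(387,250),(273,270))]
print("tile",np.round(c,4),np.mean(c,0).round(4),[round(float(np.linalg.norm(c[i]-c[i-1])),4) for i in range(4)])
Kt,Tt,mt=model("top")
ct=[onz(Kt,Tt,300+u/3.8,170+v/3.8,mt,.01) for u,v in((382,262),(568,285),(545,470),(360,445))]
print("tile top",np.round(ct,4),np.mean(ct,0).round(4))
# gauge: dark inset on top
roi=cv2.cvtColor(im,cv2.COLOR_BGR2GRAY)[190:260,290:362]
m_=(cv2.GaussianBlur(roi,(3,3),0)<38).astype(np.uint8)
cs,_=cv2.findContours(m_,cv2.RETR_EXTERNAL,cv2.CHAIN_APPROX_NONE)
for k in sorted(cs,key=cv2.contourArea)[-3:]:
    b=cv2.boxPoints(cv2.minAreaRect(k))+[290,190]; w=np.array([W(*p,.13) for p in b]); print("gauge",cv2.contourArea(k),b.round(1).tolist(),w.mean(0).round(4),[round(float(np.linalg.norm(w[i]-w[i-1])),4) for i in range(4)],np.degrees(np.arctan2(*(w[1]-w[0])[[1,0]])).round(1))
cv2.imwrite("pics/c1.png",cv2.resize(np.hstack([im[120:290,230:400]]),(600,600),interpolation=cv2.INTER_CUBIC))
```

```text
tile [[ 0.454  -0.3095  0.01  ]
 [ 0.474  -0.1834  0.01  ]
 [ 0.5976 -0.2055  0.01  ]
 [ 0.5783 -0.331   0.01  ]] [ 0.526  -0.2574  0.01  ] [0.1262, 0.1276, 0.1255, 0.127]
tile top [[ 0.596  -0.2045  0.01  ]
 [ 0.5792 -0.3318  0.01  ]
 [ 0.4527 -0.3108  0.01  ]
 [ 0.4704 -0.1859  0.01  ]] [ 0.5246 -0.2582  0.01  ]
gauge 3.0 [[334.0, 190.0], [335.1, 188.6], [339.1, 191.6], [338.0, 193.0]] [ 0.4942 -0.2343  0.13  ] [0.0039, 0.0014, 0.0038, 0.0014] 124.6
gauge 144.5 [[292.3, 194.2], [318.1, 181.8], [322.2, 190.4], [296.4, 202.8]] [ 0.488  -0.2558  0.13  ] [0.0074, 0.0219, 0.0073, 0.022] 96.4
gauge 962.0 [[301.0, 216.9], [331.2, 203.2], [344.4, 232.3], [314.3, 246.0]] [ 0.5161 -0.253   0.13  ] [0.0259, 0.0257, 0.0256, 0.0262] 95.7
```

View pics/c1.png

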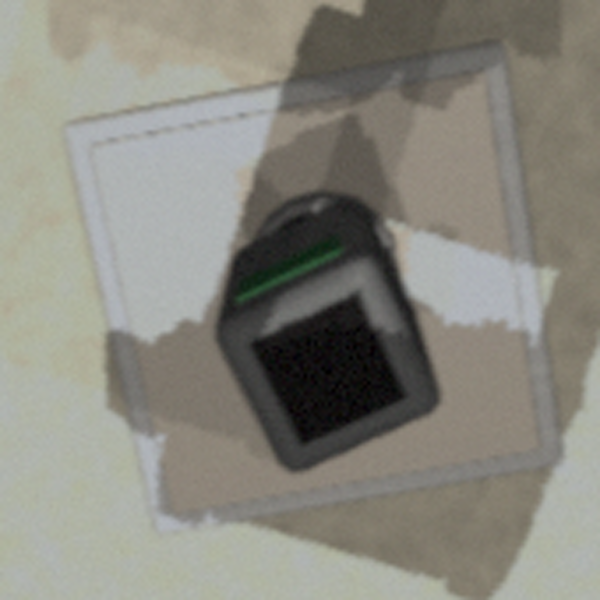

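{"op": "move_arm", "data": {
  "plan": [
    {"x": -0.005, "y": 0.002, "z": 0.025, "yaw": -0.12, "fingers": 0},
    {"x": -0.01, "y": 0.004, "z": 0.05, "yaw": -0.24, "fingers": 0},
    {"x": -0.013, "y": 0.005, "z": 0.075, "yaw": -0.36, "fingers": 0},
    {"x": -0.013, "y": 0.005, "z": 0.09, "yaw": -0.435, "fingers": 0},
    {"x": -0.013, "y": 0.005, "z": 0.09, "yaw": -0.435, "fingers": 0}
  ]
}}

```text
time: 2.8
eef_pos: [0.5149, -0.2454, 0.218]
tcp_rot: [-0.052, 0.999, 0.002, -0.003]
contact_force: [-0.3, -0.7, -0.6]
opening: 1.002
finger_force: 0.0
```

Run:
```python
from h import *
s=ctrl.get_state(); M=R.from_quat(s["tcp_rot"]).as_matrix()
print(s["eef_pos"],M.round(4).tolist(),np.degrees(np.arctan2(M[1,1],M[0,1])), M.T@(np.array([.5161,-.2530,.078])-s["eef_pos"]))
```

```text
[ 0.51492957 -0.24537904  0.21803698] [[-0.9945, -0.1043, -0.0053], [-0.1043, 0.9945, 0.0041], [0.0048, 0.0046, -1.0]] 95.98534859138545 [-0.00104311 -0.00834643  0.13999662]
```

{"op": "move_arm", "data": {
  "plan": [
    {"x": 0, "y": 0, "z": 0.03, "yaw": 0, "fingers": 0},
    {"x": 0, "y": 0, "z": 0.05, "yaw": 0, "fingers": 0},
    {"x": 0, "y": 0, "z": 0.05, "yaw": 0, "fingers": 0}
  ]
}}

```text
time: 3.1
eef_pos: [0.5151, -0.246, 0.1691]
tcp_rot: [-0.051, 0.999, 0.002, -0.002]
contact_force: [0.3, 0.2, 0.2]
opening: 1.0
finger_force: 0.0
```

{"op": "move_arm", "data": {
  "plan": [
    {"x": -0.001, "y": -0.007, "z": 0.02, "yaw": 0, "fingers": 0},
    {"x": -0.001, "y": -0.007, "z": 0.05, "yaw": 0, "fingers": 0},
    {"x": -0.001, "y": -0.007, "z": 0.08, "yaw": 0, "fingers": 0},
    {"x": -0.001, "y": -0.007, "z": 0.091, "yaw": 0, "fingers": 0},
    {"x": -0.001, "y": -0.007, "z": 0.091, "yaw": 0, "fingers": 0}
  ],
  "force": 25
}}

```text
time: 3.6
eef_pos: [0.5178, -0.254, 0.08]
tcp_rot: [-0.051, 0.999, 0.001, -0.001]
contact_force: [0.1, 0.1, 0.3]
opening: 0.999
finger_force: 0.0
```

{"op": "move_arm", "data": {
  "plan": [
    {"x": 0, "y": 0, "z": 0, "yaw": 0, "fingers": 0.3},
    {"x": 0, "y": 0, "z": 0, "yaw": 0, "fingers": 0.5},
    {"x": 0, "y": 0, "z": 0, "yaw": 0, "fingers": 0.7},
    {"x": 0, "y": 0, "z": 0, "yaw": 0, "fingers": 0.8},
    {"x": 0, "y": 0, "z": 0, "yaw": 0, "fingers": 0.8}
  ],
  "force": 25
}}

```text
time: 4.1
eef_pos: [0.519, -0.255, 0.0817]
tcp_rot: [-0.052, 0.999, -0.001, 0.001]
contact_force: [0.4, 0.7, 3.7]
opening: 0.464
finger_force: 30.0
```

{"op": "move_arm", "data": {
  "plan": [
    {"x": 0, "y": 0, "z": -0.02, "yaw": 0, "fingers": 0.8},
    {"x": 0, "y": 0, "z": -0.04, "yaw": 0, "fingers": 0.8},
    {"x": 0.03, "y": 0.007, "z": -0.04, "yaw": 0.09, "fingers": 0.8},
    {"x": 0.06, "y": 0.014, "z": -0.04, "yaw": 0.18, "fingers": 0.8},
    {"x": 0.085, "y": 0.021, "z": -0.04, "yaw": 0.26, "fingers": 0.8}
  ]
}}

```text
time: 4.6
eef_pos: [0.4295, -0.2417, 0.1192]
tcp_rot: [0.08, 0.997, 0.0, -0.001]
contact_force: [-0.2, 0.2, -2.3]
opening: 0.464
finger_force: 27.1
```

{"op": "move_arm", "data": {
  "plan": [
    {"x": 0, "y": 0, "z": 0, "yaw": 0, "fingers": 0.8},
    {"x": 0, "y": 0, "z": 0, "yaw": 0, "fingers": 0.8}
  ]
}}

```text
time: 4.8
eef_pos: [0.4309, -0.2423, 0.1198]
tcp_rot: [0.078, 0.997, 0.0, -0.0]
contact_force: [0.9, -0.7, -1.4]
opening: 0.466
finger_force: 26.9
```

Run:
```python
from h import *
s,im=shot("wrist","w2.png"); s2,im2=shot("scene","s2.png"); M=R.from_quat(s["tcp_rot"]).as_matrix()
print(s["eef_pos"],M.round(4).tolist(),np.degrees(np.arctan2(M[1,1],M[0,1])),s["contact_force"],s["qpos"].round(2))
a=cv2.resize(im[0:480:1],(400,300)); b=cv2.resize(im2[150:375,100:400],(400,300),interpolation=cv2.INTER_CUBIC)
cv2.imwrite("pics/d2.png",np.hstack([a,b]))
```

```text
[ 0.43092038 -0.24231972  0.11980936] [[-0.9878, 0.156, -0.0003], [0.156, 0.9878, 0.0002], [0.0003, 0.0001, -1.0]] 81.02364604545194 [ 0.85709464 -0.66090918 -1.35477132] [-0.72  0.01  2.1  -0.    1.03 -2.13]
```

View pics/d2.png

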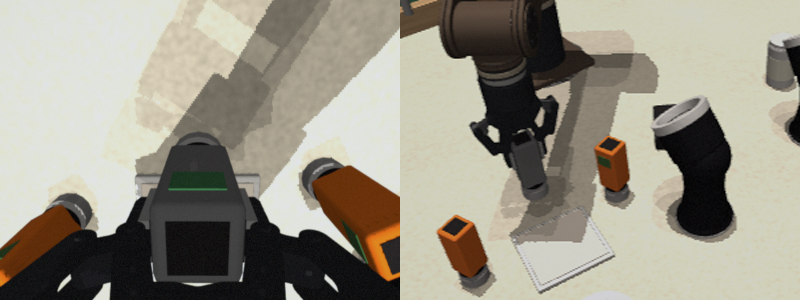

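{"op": "move_arm", "data": {
  "plan": [
    {"x": 0, "y": 0, "z": 0.02, "yaw": 0, "fingers": 0.8},
    {"x": 0, "y": 0, "z": 0.035, "yaw": 0, "fingers": 0.8},
    {"x": 0, "y": 0, "z": 0.045, "yaw": 0, "fingers": 0.8},
    {"x": 0, "y": 0, "z": 0.045, "yaw": 0, "fingers": 0.8},
    {"x": -0.008, "y": 0, "z": 0.045, "yaw": 0, "fingers": 0.8}
  ]
}}

```text
time: 5.4
eef_pos: [0.4394, -0.2437, 0.0752]
tcp_rot: [0.078, 0.997, 0.0, -0.0]
contact_force: [-0.6, -0.3, -1.5]
opening: 0.467
finger_force: 26.9
```

{"op": "move_arm", "data": {
  "plan": [
    {"x": -0.004, "y": 0, "z": 0, "yaw": 0, "fingers": 0.8},
    {"x": -0.009, "y": 0, "z": -0.001, "yaw": 0, "fingers": 0.8},
    {"x": -0.014, "y": 0, "z": -0.002, "yaw": 0, "fingers": 0.8},
    {"x": -0.019, "y": 0, "z": -0.002, "yaw": 0, "fingers": 0.8},
    {"x": -0.019, "y": 0, "z": -0.002, "yaw": 0, "fingers": 0.8}
  ],
  "force": 20
}}

```text
time: 5.9
eef_pos: [0.4588, -0.2469, 0.0777]
tcp_rot: [0.078, 0.997, -0.0, 0.0]
contact_force: [-1.7, 0.6, -0.3]
opening: 0.462
finger_force: 27.0
```

Run:
```python
from h import *
s,im=shot("wrist","w3.png"); im0=cv2.imread("pics/w2.png")
for i in(im0,im):
    g=cv2.GaussianBlur(cv2.cvtColor(i,cv2.COLOR_BGR2GRAY),(3,3),0); r=g[:,200:440]
    cs,_=cv2.findContours((r<40).astype(np.uint8),cv2.RETR_LIST,cv2.CHAIN_APPROX_NONE)
    for k in cs:
        if cv2.contourArea(k)>3000: (c,wh,a)=cv2.minAreaRect(k); print(cv2.contourArea(k),np.add(c,[200,0]).round(1),np.round(wh,1),round(a,1))
    hs=cv2.cvtColor(i,cv2.COLOR_BGR2HSV); gm=cv2.inRange(hs,(45,80,20),(85,255,255))[:,230:400]; ys,xs=np.nonzero(gm); print("green",len(ys),ys.min(),ys.max(),xs.mean()+230)
print(s["eef_pos"],s["contact_force"])
cv2.imwrite("pics/d3.png",cv2.resize(np.hstack([im0,im]),(800,300)))
```

```text
8509.5 [315.5 397. ] [ 86. 103.] 90.0
15675.5 [319.5 397.5] [239. 163.] 0.0
green 2723 274 479 315.7939772309952
7221.5 [316. 407.] [ 74. 104.] 90.0
15625.5 [319.5 397.5] [239. 163.] 0.0
green 3717 273 479 316.01452784503635
[ 0.45881443 -0.24686298  0.07771372] [-1.73277404  0.64406062 -0.32001824]
```

View pics/d3.png

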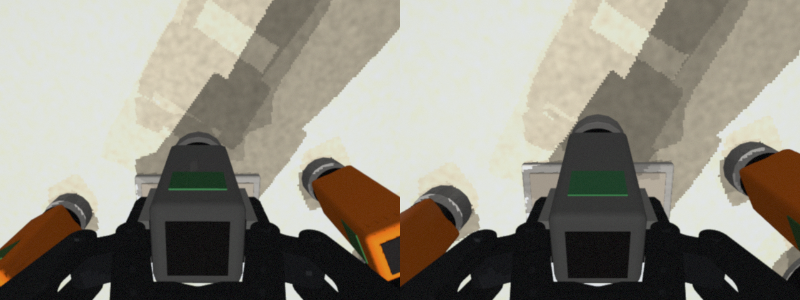

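The gauge is pivoting in the pads: the foot swung toward the robot and the wrist force is only 1.7 N. I'll measure the tilt from the edge rows in the wrist view.

Run:
```python
from h import *
from scipy.signal import find_peaks
for f in("w2","w3"):
    g=cv2.cvtColor(cv2.imread(f"pics/{f}.png"),cv2.COLOR_BGR2GRAY).astype(float)
    p=cv2.GaussianBlur(g[:,300:332].mean(1)[:,None],(1,3),0).ravel(); d=np.diff(p)
    pk,_=find_peaks(abs(d),height=3,distance=4); print(f,[(int(k),round(float(d[k]),1)) for k in pk])
```

```text
w2 [(157, -3.0), (168, -3.0), (211, -12.5), (219, 7.1), (227, -21.2), (231, 13.0), (300, 21.8), (304, -19.3), (353, -18.2), (440, 18.0), (452, 60.3), (456, -55.9)]
w3 [(122, -3.9), (126, -3.2), (131, -3.5), (136, -3.2), (140, -3.1), (145, -3.0), (149, -3.6), (154, -4.0), (159, -4.1), (163, -3.0), (183, -12.2), (195, 6.0), (205, -21.7), (211, 15.7), (310, 19.3), (370, -17.8), (444, 18.7), (452, 66.9), (456, -56.3)]
```

```bash
cat >> h.py <<'E'
from scipy.optimize import least_squares
# rows of handle-bottom(+x face), inset far, inset near, green edge -> pivot-plane pose of gauge in tool frame
def gauge_fit(rows, feats):
    K,_,m=model("scene"); m=ctrl.camera_model("wrist"); K=np.array(m["intrinsics"]); T=np.array(m["tool_from_camera"])
    def row(p,X,Z):
        th=p[0]; # foot centre at (p1, p2) tool x,z ; axis up = (-sin th,0,-cos th), side e=(cos th,0,-sin th)
        a=np.array([-np.sin(th),0,-np.cos(th)]); e=np.array([np.cos(th),0,-np.sin(th)])
        return proj(K,T,np.array([p[1],0,p[2]])+X*e+Z*a,m)[1]
    r=least_squares(lambda p:[row(p,X,Z)-v for (X,Z),v in zip(feats,rows)],[0.1,0,.07],x_scale=[.1,.01,.01])
    return r.x,r.fun
E
python3 - <<'E'
from h import *
F=[(.020,.030),(.013,.12),(-.013,.12)]
for rows in((229,353,440),(208,370,444)):
    p,f=gauge_fit(rows,F); print(np.degrees(p[0]).round(2),p[1:].round(4),f.round(2))
E
```

```text
-0.57 [0.0032 0.0686] [0. 0. 0.]
8.39 [0.0185 0.0674] [ 0.  0. -0.]
```

{"op": "move_arm", "data": {
  "plan": [
    {"x": -0.008, "y": 0, "z": 0, "yaw": 0, "fingers": 0.8},
    {"x": -0.015, "y": 0, "z": 0.001, "yaw": 0, "fingers": 0.8},
    {"x": -0.022, "y": 0, "z": 0.0025, "yaw": 0, "fingers": 0.8},
    {"x": -0.029, "y": 0, "z": 0.005, "yaw": 0, "fingers": 0.8},
    {"x": -0.029, "y": 0, "z": 0.005, "yaw": 0, "fingers": 0.8}
  ]
}}

```text
time: 6.45
eef_pos: [0.4879, -0.2516, 0.0723]
tcp_rot: [0.078, 0.997, -0.0, 0.001]
contact_force: [-2.4, 0.8, 0.5]
opening: 0.464
finger_force: 24.7
```

```bash
cat > tilt.py <<'E'
import sys
from h import *
from scipy.signal import find_peaks
s,im=shot("wrist",sys.argv[1]+".png")
g=cv2.cvtColor(im,cv2.COLOR_BGR2GRAY).astype(float)
p=cv2.GaussianBlur(g[:,300:332].mean(1)[:,None],(1,3),0).ravel(); d=np.diff(p)
pk,_=find_peaks(abs(d),height=6,distance=4); print([(int(k),round(float(d[k]),1)) for k in pk])
M=R.from_quat(s["tcp_rot"]).as_matrix()
print(s["time"],s["eef_pos"],M.round(4).tolist(),s["contact_force"],s["qpos"].round(2))
E
python3 tilt.py w4
```

```text
[(126, -21.3), (162, -21.2), (172, 17.6), (332, -9.6), (397, -15.7), (443, 64.3), (456, -55.6)]
6.45 [ 0.48791919 -0.25158754  0.07231258] [[-0.9878, 0.1558, 0.0013], [0.1558, 0.9878, -0.0007], [-0.0014, -0.0005, -1.0]] [-2.36685347  0.76615383  0.45948731] [-0.66  0.2   2.    0.    0.94 -2.08]
```

```bash
cat >> h.py <<'E'
M_=ctrl.camera_model("wrist"); KW=np.array(M_["intrinsics"]); TW=np.array(M_["tool_from_camera"])
FE=[(.020,.030),(.013,.12),(-.013,.12)]
# obs: list of [(feature index,row),...] per frame ; shared pivot (gx, h, pz): fit thetas
def tiltfit(obs, base=np.array([.0032,.0686]), pz=None):
    def res(v):
        th=v[:len(obs)]; z0=v[-1]; out=[(z0+.026)*500]
        for t,o in zip(th,obs):
            a=np.array([-np.sin(t),0,-np.cos(t)]); e=np.array([np.cos(t),0,-np.sin(t)])
            foot=np.array([0,0,z0])+base[0]*e-(base[1]-z0)*a
            for i,r in o: out.append(proj(KW,TW,foot+FE[i][0]*e+FE[i][1]*a,M_)[1]-r)
        return out
    r=least_squares(res,[0.2]*len(obs)+[-.026]); return np.degrees(r.x[:-1]).round(2),r.x[-1].round(4),r.fun.round(1)
E
python3 - <<'E'
from h import *
print(tiltfit([[(0,229),(1,353),(2,440)],[(0,208),(1,370),(2,444)],[(0,167),(1,397)]]))
E
```

```text
(array([-0.64,  8.27, 24.88]), np.float64(-0.0367), array([-5.4,  2.4,  3.5,  3. ,  0.4,  0.6,  1. ,  0.8,  1.1]))
```

{"op": "move_arm", "data": {
  "plan": [
    {"x": -0.004, "y": 0, "z": 0.001, "yaw": 0, "fingers": 0.8},
    {"x": -0.008, "y": 0, "z": 0.003, "yaw": 0, "fingers": 0.8},
    {"x": -0.013, "y": 0, "z": 0.005, "yaw": 0, "fingers": 0.8},
    {"x": -0.013, "y": 0, "z": 0.005, "yaw": 0, "fingers": 0.8}
  ]
}}

```text
time: 6.9
eef_pos: [0.5004, -0.2536, 0.0675]
tcp_rot: [0.078, 0.997, -0.0, 0.001]
contact_force: [-3.6, -0.2, 2.9]
opening: 0.466
finger_force: 22.5
```

```bash
python3 tilt.py w5
```

```text
[(98, -20.5), (140, -21.6), (152, 15.7), (269, 6.0), (335, -8.4), (400, -15.6), (433, 81.6), (456, -56.4)]
6.9 [ 0.50038475 -0.25358614  0.06746228] [[-0.9877, 0.1561, 0.0011], [0.1561, 0.9877, -0.0006], [-0.0012, -0.0004, -1.0]] [-3.55297486 -0.15972699  2.85174047] [-0.65  0.23  1.97  0.    0.94 -2.06]
```

View pics/w5.png

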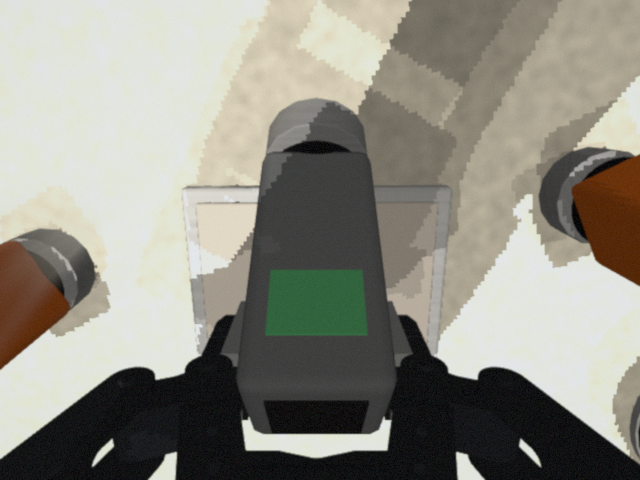

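```bash
cat > fit2.py <<'E'
from h import *
def fit2(obs):
    n=len(obs)
    def res(v):
        th=v[:n]; gx,gz,z0,hg=v[n:]; out=[(z0+.026)*100,th[0]*300]
        F=[(.020,.030),(.013,.12),(-.013,.12),(.020,hg),(-.02,.12)]
        for t,o in zip(th,obs):
            a=np.array([-np.sin(t),0,-np.cos(t)]); e=np.array([np.cos(t),0,-np.sin(t)])
            foot=np.array([0,0,z0])+gx*e-(gz-z0)*a
            for i,r in o: out.append(proj(KW,TW,foot+F[i][0]*e+F[i][1]*a,M_)[1]-r)
        return out
    r=least_squares(res,[0.2]*n+[.003,.0686,-.026,.1],x_scale=[.1]*n+[.01]*4); return np.degrees(r.x[:n]).round(2),r.x[n:].round(4),r.fun.round(1)
OBS=[[(0,231),(1,353),(2,440),(3,302)],[(0,211),(1,370),(2,444),(3,310)],[(0,172),(1,397),(3,332)],[(0,152),(1,400),(3,335),(4,433)]]
if __name__=="__main__": print(fit2(OBS)); print(fit2([OBS[0],OBS[3]]))
E
python3 fit2.py
```

```text
(array([-0.  ,  9.1 , 27.4 , 34.59]), array([-1.000e-04,  7.440e-02, -2.950e-02,  1.043e-01]), array([-0.4, -0. ,  2.3,  3.2, -2.6,  3.4, -0.1, -0.8, -5.7,  1.2, -3.3,
       -2.2, -3.9,  1.5,  4. ,  1.3,  3.7]))
(array([2.000e-02, 3.416e+01]), array([ 0.0004,  0.0744, -0.031 ,  0.1047]), array([-0.5,  0.1,  1. ,  1.3, -4.3,  2.2, -1. ,  0.7, -1. ,  2. ]))
```

Run:
```python
from h import *
for n,rows,F in(("w2",(231,353,440),FE),("w3",(211,370,444),FE),("w5",(152,400,433),FE[:2]+[(-.02,.12)]),("w5g",(152,335,400,433),[FE[0],(.02,.1045),FE[1],(-.02,.12)]),("w4g",(172,332,397),[FE[0],(.02,.1045),FE[1]])):
    p,f=gauge_fit(rows,F); print(n,np.degrees(p[0]).round(2),p[1:].round(4),f.round(2))
obj=np.array([[20,20,30],[20,-20,30],[20,13,120],[13,13,120],[13,-13,120]],float)/1000
o=np.array([[20,-20,30],[20,20,30],[13,-13,120],[13,13,120],[20,-17.5,104.5],[20,17.5,104.5]],float)/1000; o=o[:4]
i=np.array([[265,152],[369,152],[264,400],[367,400]],float)
ok,rv,tv=cv2.solvePnP(o,i,KW,None); Rc=cv2.Rodrigues(rv)[0]; D=np.diag([1,-1,-1.]); A=TW[:3,:3]@D@Rc; print(A.round(3).tolist(), (TW[:3,:3]@D@tv.ravel()+TW[:3,3]).round(4), np.degrees(np.arccos(-A[2,2])))
```

```text
w2 -1.02 [0.0018 0.0691] [-0. -0. -0.]
w3 7.82 [0.0166 0.0685] [-0.  0.  0.]
w5 34.66 [0.0594 0.0572] [-0. -0. -0.]
w5g 34.99 [0.0595 0.0572] [ 0.16 -0.53  0.6  -0.25]
w4g 27.87 [0.0465 0.0644] [-0.  0.  0.]
[[-0.746, 0.002, -0.666], [0.007, 1.0, -0.004], [0.666, -0.007, -0.746]] [ 0.0937 -0.      0.029 ] 41.73230095393344
```

Run:
```python
from h import *
# base disc in w1: left part of dark blob, fit circle on left arc; ring in top: outer bright ellipse
im=cv2.imread("pics/w1.png"); s0=np.load("w1.npy"); K,T,m=model("wrist",dict(eef_pos=s0[:3],tcp_rot=s0[3:]))
g=cv2.cvtColor(im,cv2.COLOR_BGR2GRAY)
pts=[]
for v in range(195,262,3):
    r=g[v,480:560]; k=np.nonzero(r<30)[0]
    if len(k): pts.append(onz(K,T,480+k[0],v,m,0.0)[:2])
pts=np.array(pts)
f=least_squares(lambda p:np.hypot(*(pts-p[:2]).T)-p[2],[.6,-.05,.05]); print("base w1",f.x.round(4),abs(f.fun).max().round(4))
Kt,Tt,mt=model("top"); t=cv2.imread("pics/top0.png"); gt=cv2.cvtColor(t,cv2.COLOR_BGR2GRAY)
pts=[]
for u in range(320,352,2):
    k=np.nonzero(gt[180:230,u]<40)[0]
    if len(k): pts.append(onz(Kt,Tt,u,180+k[0],mt,0.0)[:2])
pts=np.array(pts); f=least_squares(lambda p:np.hypot(*(pts-p[:2]).T)-p[2],[.6,-.05,.05]); print("top-dark",f.x.round(4),abs(f.fun).max().round(4))
```

```text
base w1 [ 0.6352 -0.0318  0.0499] 0.0007
top-dark [ 0.6599 -0.0427  0.0481] 0.0017
```

{"op": "move_arm", "data": {
  "plan": [
    {"x": 0.003, "y": 0, "z": -0.02, "yaw": 0, "fingers": 0.8},
    {"x": 0.003, "y": 0, "z": -0.06, "yaw": 0, "fingers": 0.8},
    {"x": 0.003, "y": 0, "z": -0.105, "yaw": 0, "fingers": 0.8},
    {"x": 0.003, "y": 0, "z": -0.15, "yaw": 0, "fingers": 0.8},
    {"x": 0.003, "y": 0, "z": -0.2, "yaw": 0, "fingers": 0.8}
  ],
  "force": 60
}}

```text
time: 7.45
eef_pos: [0.4972, -0.2524, 0.2674]
tcp_rot: [0.078, 0.997, 0.0, 0.001]
contact_force: [0.1, -1.0, -2.9]
opening: 0.46
finger_force: 49.3
```

{"op": "move_arm", "data": {
  "plan": [
    {"x": 0.01, "y": 0.035, "z": -0.03, "yaw": 0.14, "fingers": 0.8},
    {"x": 0.02, "y": 0.07, "z": -0.06, "yaw": 0.28, "fingers": 0.8},
    {"x": 0.03, "y": 0.105, "z": -0.083, "yaw": 0.42, "fingers": 0.8},
    {"x": 0.04, "y": 0.14, "z": -0.083, "yaw": 0.56, "fingers": 0.8},
    {"x": 0.048, "y": 0.176, "z": -0.083, "yaw": 0.7, "fingers": 0.8}
  ]
}}

```text
time: 7.95
eef_pos: [0.4778, -0.0701, 0.3511]
tcp_rot: [0.418, 0.908, 0.001, 0.003]
contact_force: [0.9, 0.3, -2.1]
opening: 0.461
finger_force: 49.3
```

{"op": "move_arm", "data": {
  "plan": [
    {"x": 0, "y": 0, "z": 0, "yaw": 0.14, "fingers": 0.8},
    {"x": 0, "y": 0, "z": 0, "yaw": 0.28, "fingers": 0.8},
    {"x": 0, "y": 0, "z": 0, "yaw": 0.42, "fingers": 0.8},
    {"x": 0, "y": 0, "z": 0, "yaw": 0.56, "fingers": 0.8},
    {"x": 0, "y": 0, "z": 0, "yaw": 0.7, "fingers": 0.8}
  ]
}}

```text
time: 8.45
eef_pos: [0.4778, -0.0711, 0.3494]
tcp_rot: [0.704, 0.71, 0.001, 0.001]
contact_force: [-0.0, -0.8, -2.2]
opening: 0.468
finger_force: 49.3
```

{"op": "move_arm", "data": {
  "plan": [
    {"x": 0, "y": 0, "z": 0, "yaw": 0.14, "fingers": 0.8},
    {"x": 0, "y": 0, "z": 0, "yaw": 0.28, "fingers": 0.8},
    {"x": 0, "y": 0, "z": 0, "yaw": 0.42, "fingers": 0.8},
    {"x": 0, "y": 0, "z": 0, "yaw": 0.56, "fingers": 0.8},
    {"x": 0, "y": 0, "z": 0, "yaw": 0.7, "fingers": 0.8}
  ]
}}

```text
time: 8.95
eef_pos: [0.4777, -0.0712, 0.3493]
tcp_rot: [0.905, 0.426, 0.002, 0.0]
contact_force: [0.6, -0.2, -1.3]
opening: 0.462
finger_force: 49.3
```

{"op": "move_arm", "data": {
  "plan": [
    {"x": 0, "y": 0, "z": 0, "yaw": 0.14, "fingers": 0.8},
    {"x": 0, "y": 0, "z": 0, "yaw": 0.28, "fingers": 0.8},
    {"x": 0, "y": 0, "z": 0, "yaw": 0.42, "fingers": 0.8},
    {"x": 0, "y": 0, "z": 0, "yaw": 0.56, "fingers": 0.8},
    {"x": 0, "y": 0, "z": 0, "yaw": 0.64, "fingers": 0.8}
  ]
}}

```text
time: 9.45
eef_pos: [0.4777, -0.0712, 0.3493]
tcp_rot: [0.993, 0.12, 0.002, -0.0]
contact_force: [-0.5, -0.2, -2.1]
opening: 0.462
finger_force: 49.3
```

```bash
python3 tilt.py w6
python3 - <<'E'
from h import *
s=ctrl.get_state(); np.save("w6.npy",np.r_[s["eef_pos"],s["tcp_rot"]])
s,im2=shot("scene","s6.png")
im=cv2.imread("pics/w6.png")
cv2.imwrite("pics/d6.png",np.hstack([cv2.resize(im,(440,330)),cv2.resize(im2[120:360,220:460],(330,330),interpolation=cv2.INTER_CUBIC)]))
E
```

```text
[(47, -6.9), (56, -6.3), (90, 22.4), (99, -9.0), (141, -26.1), (153, 22.0), (334, -8.0), (399, -14.9), (433, 76.8), (456, -55.2)]
9.45 [ 0.477699   -0.07118268  0.34933412] [[0.9712, 0.2383, 0.0033], [0.2383, -0.9712, 0.0008], [0.0034, 0.0, -1.0]] [-0.54302472 -0.23686572 -2.08566772] [-0.36 -0.22  1.88  0.    1.47  0.97]
```

View pics/d6.png

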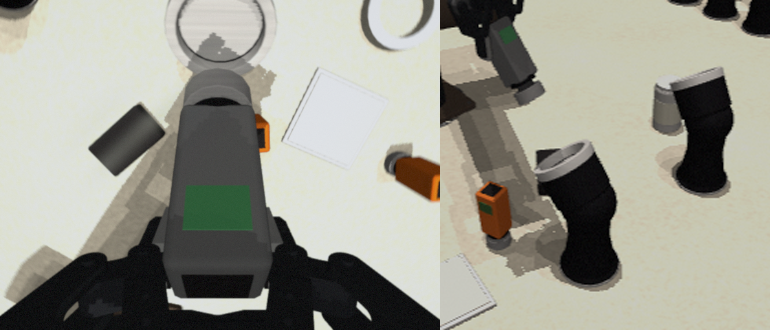

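Run:
```python
from h import *
s0=np.load("w6.npy"); Rm=R.from_quat(s0[3:]).as_matrix(); Ks,Ts,ms=model("scene"); Kt,Tt,mt=model("top")
im=cv2.imread("pics/scene0.png"); hs=cv2.cvtColor(im,cv2.COLOR_BGR2HSV)
t=cv2.imread("pics/top0.png")
C=np.array([.588,-.0444,.21]); h=np.radians(14.5); s,c=np.sin(np.radians(34)),np.cos(np.radians(34))
n=np.array([-np.cos(h)*s,-np.sin(h)*s,c]); x=np.array([np.cos(h)*c,np.sin(h)*c,s]); y=np.cross(n,x)
foot=s0[:3]+Rm@[.0595,0,.0572]; ax=Rm@[-np.sin(np.radians(34.5)),0,-np.cos(np.radians(34.5))]
print("axis",ax.round(3),"n",n.round(3),"foot",foot.round(4),"C scene",proj(Ks,Ts,C,ms),"foot scene",proj(Ks,Ts,foot,ms))
def draw(img,K,T,m,L):
    for Cc,r,nn,xx,col in L:
        yy=np.cross(nn,xx); p=[proj(K,T,Cc+r*(np.cos(a)*xx+np.sin(a)*yy),m)*1 for a in np.linspace(0,6.283,60)]
        cv2.polylines(img,[np.int32((np.array(p)-o)*k)],True,col,1)
xf=Rm@[np.cos(np.radians(34.5)),0,-np.sin(np.radians(34.5))]
k=4; o=np.array([260,170]); a=cv2.resize(cv2.imread("pics/s6.png")[170:270,260:360],None,fx=4,fy=4,interpolation=cv2.INTER_CUBIC); L=[(C,.049,n,x,(0,0,255)),(C,.039,n,x,(0,255,0)),(foot,.022,ax,xf,(255,0,255))]
draw(a,Ks,Ts,ms,L)
o=np.array([295,180]); b=cv2.resize(t[180:280,295:395],None,fx=4,fy=4,interpolation=cv2.INTER_CUBIC); draw(b,Kt,Tt,mt,L[:2])
cv2.imwrite("pics/d7.png",np.hstack([a,b]))
```

```text
axis [-0.553 -0.135  0.822] n [-0.541 -0.14   0.829] foot [ 0.5356 -0.0571  0.2923] C scene [309.38898072 232.89035455] foot scene [286.20898814 191.46114707]
```

View pics/d7.png

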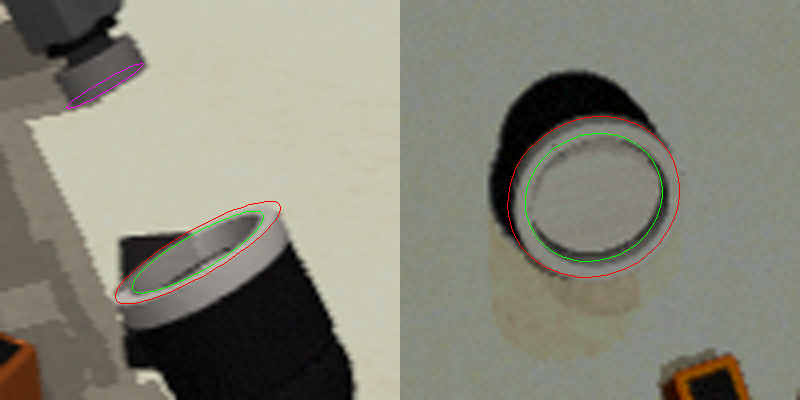

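The overlay confirms the head centre in both views (ring drawn at scene pixel (309,233)), and the gauge axis is within about 1° of the bore axis. Now I approach along the bore.

{"op": "move_arm", "data": {
  "plan": [
    {"x": 0.01, "y": 0.001, "z": 0.015, "yaw": -0.012, "fingers": 0.8},
    {"x": 0.021, "y": 0.001, "z": 0.031, "yaw": -0.012, "fingers": 0.8},
    {"x": 0.034, "y": 0.001, "z": 0.05, "yaw": -0.012, "fingers": 0.8},
    {"x": 0.045, "y": 0.001, "z": 0.066, "yaw": -0.012, "fingers": 0.8},
    {"x": 0.05, "y": 0.001, "z": 0.074, "yaw": -0.012, "fingers": 0.8}
  ]
}}

```text
time: 10.05
eef_pos: [0.5257, -0.0597, 0.2737]
tcp_rot: [0.992, 0.129, -0.001, -0.001]
contact_force: [-0.2, -0.9, -2.4]
opening: 0.461
finger_force: 49.3
```

{"op": "move_arm", "data": {
  "plan": [
    {"x": 0.0, "y": 0, "z": 0.0, "yaw": 0, "fingers": 0.8},
    {"x": 0, "y": 0, "z": 0.0, "yaw": 0, "fingers": 0.8}
  ]
}}

```text
time: 10.25
eef_pos: [0.5256, -0.0604, 0.2767]
tcp_rot: [0.992, 0.128, 0.0, 0.0]
contact_force: [-0.6, 0.6, -2.6]
opening: 0.46
finger_force: 49.3
```

```bash
python3 tilt.py w8;  python3 - <<'E'
from h import *
s,im2=shot("scene","s8.png"); s,t=shot("top","t8.png")
cv2.imwrite("pics/d8.png",np.hstack([cv2.resize(im2[160:280,250:370],(400,400),interpolation=cv2.INTER_CUBIC),cv2.resize(cv2.imread("pics/w8.png"),(400,400))]))
E
```

```text
[(19, 45.7), (36, 12.4), (57, -15.3), (80, -7.0), (99, -7.4), (141, -27.6), (153, 22.2), (334, -8.3), (399, -15.6), (433, 77.4), (456, -56.8)]
10.25 [ 0.52564534 -0.06035637  0.27669479] [[0.967, 0.2546, 0.0008], [0.2546, -0.967, -0.0001], [0.0008, 0.0003, -1.0]] [-0.57263232  0.64060259 -2.64139464] [-0.31 -0.07  1.88  0.    1.33  1.01]
```

View pics/d8.png

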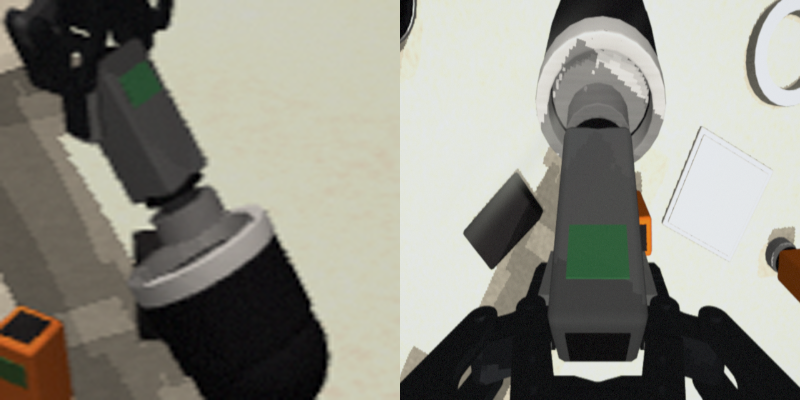

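The picture shows the gauge parallel to the bore, with the foot just at the mouth and centred. In the wrist view (right half, pixel columns of the composite) the foot is at column 599 and the ring at 601. That was my 11th view and the limit was 10, so I'll use only numbers from here on.

{"op": "move_arm", "data": {
  "plan": [
    {"x": 0.0011, "y": 0, "z": 0.0017, "yaw": 0, "fingers": 0.8},
    {"x": 0.0022, "y": 0, "z": 0.0033, "yaw": 0, "fingers": 0.8},
    {"x": 0.0034, "y": 0, "z": 0.005, "yaw": 0, "fingers": 0.8},
    {"x": 0.0045, "y": 0, "z": 0.0066, "yaw": 0, "fingers": 0.8},
    {"x": 0.0056, "y": 0, "z": 0.0083, "yaw": 0, "fingers": 0.8}
  ]
}}

```text
time: 10.9
eef_pos: [0.5309, -0.0588, 0.2678]
tcp_rot: [0.992, 0.128, -0.0, -0.0]
contact_force: [0.2, -0.7, -2.1]
opening: 0.463
finger_force: 49.3
```

{"op": "move_arm", "data": {
  "plan": [
    {"x": 0.0006, "y": 0, "z": 0.0008, "yaw": 0, "fingers": 0.8},
    {"x": 0.0011, "y": 0, "z": 0.0017, "yaw": 0, "fingers": 0.8},
    {"x": 0.0017, "y": 0, "z": 0.0025, "yaw": 0, "fingers": 0.8},
    {"x": 0.0022, "y": 0, "z": 0.0033, "yaw": 0, "fingers": 0.8},
    {"x": 0.0022, "y": 0, "z": 0.0033, "yaw": 0, "fingers": 0.8}
  ]
}}

```text
time: 11.4
eef_pos: [0.533, -0.0583, 0.2646]
tcp_rot: [0.992, 0.128, -0.0, -0.0]
contact_force: [-0.0, 0.2, -2.1]
opening: 0.463
finger_force: 49.3
```

{"op": "move_arm", "data": {
  "plan": [
    {"x": 0.0004, "y": 0, "z": 0.0006, "yaw": 0, "fingers": 0.8},
    {"x": 0.0009, "y": 0, "z": 0.0013, "yaw": 0, "fingers": 0.8},
    {"x": 0.0013, "y": 0, "z": 0.0019, "yaw": 0, "fingers": 0.8},
    {"x": 0.0017, "y": 0, "z": 0.0025, "yaw": 0, "fingers": 0.8},
    {"x": 0.0017, "y": 0, "z": 0.0025, "yaw": 0, "fingers": 0.8}
  ]
}}

```text
time: 11.9
eef_pos: [0.5346, -0.0579, 0.2621]
tcp_rot: [0.992, 0.128, -0.0, -0.0]
contact_force: [0.6, 0.6, -2.6]
opening: 0.462
finger_force: 49.3
```

{"op": "move_arm", "data": {
  "plan": [
    {"x": 0.0004, "y": 0, "z": 0.0006, "yaw": 0, "fingers": 0.8},
    {"x": 0.0009, "y": 0, "z": 0.0013, "yaw": 0, "fingers": 0.8},
    {"x": 0.0013, "y": 0, "z": 0.0019, "yaw": 0, "fingers": 0.8},
    {"x": 0.0017, "y": 0, "z": 0.0025, "yaw": 0, "fingers": 0.8},
    {"x": 0.0017, "y": 0, "z": 0.0025, "yaw": 0, "fingers": 0.8}
  ]
}}

```text
time: 12.4
eef_pos: [0.5363, -0.0574, 0.2596]
tcp_rot: [0.992, 0.128, -0.0, -0.0]
contact_force: [0.0, -0.7, -2.9]
opening: 0.465
finger_force: 49.3
```

{"op": "move_arm", "data": {
  "plan": [
    {"x": 0.0004, "y": 0, "z": 0.0006, "yaw": 0, "fingers": 0.8},
    {"x": 0.0009, "y": 0, "z": 0.0013, "yaw": 0, "fingers": 0.8},
    {"x": 0.0013, "y": 0, "z": 0.0019, "yaw": 0, "fingers": 0.8},
    {"x": 0.0017, "y": 0, "z": 0.0025, "yaw": 0, "fingers": 0.8},
    {"x": 0.0017, "y": 0, "z": 0.0025, "yaw": 0, "fingers": 0.8}
  ]
}}

```text
time: 12.9
eef_pos: [0.5379, -0.057, 0.2571]
tcp_rot: [0.992, 0.128, -0.0, -0.0]
contact_force: [0.3, 0.6, -1.7]
opening: 0.464
finger_force: 49.3
```

{"op": "move_arm", "data": {
  "plan": [
    {"x": 0.0004, "y": 0, "z": 0.0006, "yaw": 0, "fingers": 0.8},
    {"x": 0.0008, "y": 0, "z": 0.0012, "yaw": 0, "fingers": 0.8},
    {"x": 0.0011, "y": 0, "z": 0.0017, "yaw": 0, "fingers": 0.8},
    {"x": 0.0011, "y": 0, "z": 0.0017, "yaw": 0, "fingers": 0.8},
    {"x": 0.0011, "y": 0, "z": 0.0017, "yaw": 0, "fingers": 0.8}
  ]
}}

```text
time: 13.4
eef_pos: [0.539, -0.0568, 0.2556]
tcp_rot: [0.992, 0.128, -0.0, 0.0]
contact_force: [-0.8, 1.4, -1.7]
opening: 0.462
finger_force: 49.3
```

Run:
```python
from h import *
s=ctrl.get_state(); M=R.from_quat(s["tcp_rot"]).as_matrix(); f=s["eef_pos"]+M@[.0595,0,.0572]; n=np.array([-.541,-.14,.829]); d=f-[.588,-.0444,.21]
print(s["time"],s["contact_force"],d@n,d-n*(d@n))
```

```text
13.4 [-0.75222767  1.44886233 -1.68968703] -0.014596468406958099 [0.00061291 0.00071004 0.00051147]
```

{"op": "move_arm", "data": {
  "plan": [
    {"x": 0.0004, "y": 0, "z": 0.0006, "yaw": 0, "fingers": 0.8},
    {"x": 0.0008, "y": 0, "z": 0.0012, "yaw": 0, "fingers": 0.8},
    {"x": 0.0011, "y": 0, "z": 0.0017, "yaw": 0, "fingers": 0.8},
    {"x": 0.0011, "y": 0, "z": 0.0017, "yaw": 0, "fingers": 0.8},
    {"x": 0.0011, "y": 0, "z": 0.0017, "yaw": 0, "fingers": 0.8}
  ]
}}

```text
time: 13.9
eef_pos: [0.5399, -0.0566, 0.2542]
tcp_rot: [0.992, 0.128, -0.0, 0.0]
contact_force: [-5.5, -1.0, 4.1]
opening: 0.46
finger_force: 49.6
```

{"op": "move_arm", "data": {
  "plan": [
    {"x": 0, "y": 0, "z": 0, "yaw": 0, "fingers": 0.8},
    {"x": 0, "y": 0, "z": 0, "yaw": 0, "fingers": 0.8}
  ]
}}

```text
time: 14.1
eef_pos: [0.54, -0.0565, 0.254]
tcp_rot: [0.992, 0.128, -0.0, 0.0]
contact_force: [-4.4, 0.3, 2.9]
opening: 0.463
finger_force: 49.6
```

```bash
python3 tilt.py w9
python3 - <<'E'
from h import *
n=np.array([-.541,-.14,.829]); F=[]
for i in range(4):
    s=ctrl.get_state(); F.append(s["contact_force"]-[-.1,0,-2.2]); ctrl.read_camera("wrist")
F=np.array(F); print(F.round(1).tolist(),(F@n).mean(),s["wrist_torque"])
E
```

```text
[(52, 48.4), (73, 10.2), (88, -10.2), (95, -8.2), (141, -28.9), (153, 22.8), (334, -8.6), (399, -15.4), (433, 83.3), (456, -57.4)]
14.1 [ 0.54000874 -0.05650292  0.25398289] [[0.9672, 0.254, -0.0001], [0.254, -0.9672, -0.0002], [-0.0001, 0.0001, -1.0]] [-4.44989405  0.25172522  2.91097869] [-0.29 -0.02  1.88 -0.    1.29  1.02]
[[-5.5, -0.5, 5.3], [-5.0, -0.1, 5.1], [-4.1, -0.7, 5.0], [-5.0, -0.2, 5.3]] 6.982711366705634 [-0.0189854   0.79471502 -0.04686717]
```

{"op": "move_arm", "data": {
  "plan": [
    {"x": 0.0004, "y": 0, "z": 0.0006, "yaw": 0, "fingers": 0.8},
    {"x": 0.0008, "y": 0, "z": 0.0013, "yaw": 0, "fingers": 0.8},
    {"x": 0.0008, "y": 0, "z": 0.0013, "yaw": 0, "fingers": 0.8},
    {"x": 0.0008, "y": 0, "z": 0.0013, "yaw": 0, "fingers": 0.8},
    {"x": 0.0008, "y": 0, "z": 0.0013, "yaw": 0, "fingers": 0.8}
  ]
}}

```text
time: 14.85
eef_pos: [0.5407, -0.0563, 0.2528]
tcp_rot: [0.992, 0.128, -0.0, 0.0]
contact_force: [-5.8, -0.8, 4.2]
opening: 0.459
finger_force: 49.8
```

{"op": "move_arm", "data": {
  "plan": [
    {"x": 0, "y": 0, "z": 0, "yaw": 0, "fingers": 0.8},
    {"x": 0, "y": 0, "z": 0, "yaw": 0, "fingers": 0.8},
    {"x": 0, "y": 0, "z": 0, "yaw": 0, "fingers": 0.8},
    {"x": 0, "y": 0, "z": 0, "yaw": 0, "fingers": 0.8},
    {"x": 0, "y": 0, "z": 0, "yaw": 0, "fingers": 0.8}
  ]
}}

```text
time: 15.35
eef_pos: [0.5407, -0.0563, 0.2528]
tcp_rot: [0.992, 0.128, -0.0, 0.0]
contact_force: [-6.6, -1.0, 3.7]
opening: 0.464
finger_force: 49.8
```

{"op": "move_arm", "data": {
  "plan": [
    {"x": 0, "y": 0, "z": 0, "yaw": 0, "fingers": 0.8},
    {"x": 0, "y": 0, "z": 0, "yaw": 0, "fingers": 0.8},
    {"x": 0, "y": 0, "z": 0, "yaw": 0, "fingers": 0.8},
    {"x": 0, "y": 0, "z": 0, "yaw": 0, "fingers": 0.8},
    {"x": 0, "y": 0, "z": 0, "yaw": 0, "fingers": 0.8}
  ]
}}

```text
time: 15.85
eef_pos: [0.5407, -0.0563, 0.2528]
tcp_rot: [0.992, 0.128, -0.0, 0.0]
contact_force: [-6.0, -0.5, 4.0]
opening: 0.46
finger_force: 49.8
```

{"op": "move_arm", "data": {
  "plan": [
    {"x": 0, "y": 0, "z": 0, "yaw": 0, "fingers": 0.8},
    {"x": 0, "y": 0, "z": 0, "yaw": 0, "fingers": 0.8},
    {"x": 0, "y": 0, "z": 0, "yaw": 0, "fingers": 0.8},
    {"x": 0, "y": 0, "z": 0, "yaw": 0, "fingers": 0.8},
    {"x": 0, "y": 0, "z": 0, "yaw": 0, "fingers": 0.8}
  ]
}}

```text
time: 16.35
eef_pos: [0.5407, -0.0563, 0.2528]
tcp_rot: [0.992, 0.128, -0.0, 0.0]
contact_force: [-5.2, -0.1, 4.6]
opening: 0.462
finger_force: 49.8
```

{"op": "move_arm", "data": {
  "plan": [
    {"x": 0, "y": 0, "z": 0, "yaw": 0, "fingers": 0.8},
    {"x": 0, "y": 0, "z": 0, "yaw": 0, "fingers": 0.8},
    {"x": 0, "y": 0, "z": 0, "yaw": 0, "fingers": 0.8},
    {"x": 0, "y": 0, "z": 0, "yaw": 0, "fingers": 0.8},
    {"x": 0, "y": 0, "z": 0, "yaw": 0, "fingers": 0.8}
  ]
}}

```text
time: 16.85
eef_pos: [0.5407, -0.0563, 0.2528]
tcp_rot: [0.992, 0.128, -0.0, 0.0]
contact_force: [-5.8, 0.1, 4.8]
opening: 0.461
finger_force: 49.8
```

{"op": "move_arm", "data": {
  "plan": [
    {"x": 0, "y": 0, "z": 0, "yaw": 0, "fingers": 0.8},
    {"x": 0, "y": 0, "z": 0, "yaw": 0, "fingers": 0.8},
    {"x": 0, "y": 0, "z": 0, "yaw": 0, "fingers": 0.8},
    {"x": 0, "y": 0, "z": 0, "yaw": 0, "fingers": 0.8},
    {"x": 0, "y": 0, "z": 0, "yaw": 0, "fingers": 0.8}
  ]
}}

```text
time: 17.35
eef_pos: [0.5407, -0.0563, 0.2528]
tcp_rot: [0.992, 0.128, -0.0, 0.0]
contact_force: [-6.3, -0.3, 3.1]
opening: 0.463
finger_force: 49.8
```

```bash
python3 tilt.py w10
python3 - <<'E'
from h import *
n=np.array([-.541,-.14,.829]); F=[]
for i in range(4):
    s=ctrl.get_state(); F.append(s["contact_force"]-[-.1,0,-2.2]); ctrl.read_camera("wrist")
F=np.array(F); print(F.mean(0).round(1).tolist(),(F@n).mean())
E
```

```text
[(54, 47.1), (75, 10.1), (91, -10.2), (97, -8.2), (141, -29.3), (153, 23.3), (334, -8.8), (399, -15.1), (433, 84.0), (456, -57.0)]
17.35 [ 0.54072409 -0.05630206  0.25284069] [[0.9672, 0.2541, -0.0003], [0.2541, -0.9672, -0.0002], [-0.0003, 0.0001, -1.0]] [-6.33450851 -0.2984213   3.10513092] [-0.29 -0.02  1.88 -0.    1.29  1.02]
[-5.7, -0.0, 6.2] 8.216385729481031
```

Held about 3 s at roughly 8 N (about 3 mm of foot travel). Before leaving, I'll check the squareness numerically from the handle edges in the scene image.

Run:
```python
from h import *
s,im=shot("scene","s10.png"); M=R.from_quat(s["tcp_rot"]).as_matrix(); K,T,m=model("scene")
g=cv2.cvtColor(im,cv2.COLOR_BGR2GRAY); k=4
P=lambda th,q: None
def pts(th,X,Y,Z0,Z1):
    t=np.radians(th); a=np.array([-np.sin(t),0,-np.cos(t)]); e=np.array([np.cos(t),0,-np.sin(t)]); piv=np.array([0,0,-.030])
    # gauge pivots ~100 mm up the handle
    return [proj(K,T,s["eef_pos"]+M@(piv+X*e+np.array([0,Y,0])+(z-.1)*a),m) for z in(Z0,Z1)]
for X in(-.02,.02):
  for Y in(-.02,.02):
    L=[pts(th,X,Y,.035,.115) for th in(31,34,37)]; print(X,Y,np.round(L[1],1).tolist(),[round(float(np.degrees(np.arctan2(*(b-a)[::-1]))),2) for a,b in L])
c=pts(34,0,0,.06,.1); mid=np.mean(c,0)
up=cv2.resize(g,None,fx=k,fy=k,interpolation=cv2.INTER_CUBIC)
for l in cv2.createLineSegmentDetector().detect(up)[0][:,0]/k:
    p,q=l[:2],l[2:]; Ln=np.linalg.norm(p-q)
    if Ln>14 and np.linalg.norm((p+q)/2-mid)<40:
        if q[1]>p[1]: p,q=q,p
        print(l.round(1),round(float(Ln),1),round(float(np.degrees(np.arctan2(*(q-p)[::-1]))),2))
```

```text
-0.02 -0.02 [[303.7, 220.5], [284.7, 187.8]] [-118.2, -120.17, -122.12]
-0.02 0.02 [[292.3, 230.2], [272.5, 196.8]] [-118.8, -120.7, -122.58]
0.02 -0.02 [[316.2, 216.9], [296.9, 183.0]] [-117.67, -119.71, -121.73]
0.02 0.02 [[304.8, 226.7], [284.7, 192.1]] [-118.28, -120.25, -122.19]
[305.7 196.9 316.6 216.7] 22.6 -118.7
[293.1 227.2 286.  214.8] 14.3 -120.03
[317.  233.4 302.9 241.4] 16.1 -29.64
```

Squareness is about 33–34.5° against the 34° wanted, so the measurement stands. To right the gauge in the pads I'll back the foot partly out, lean its side lightly on the upper rim of the bore, and swing the grip over it.

{"op": "move_arm", "data": {
  "plan": [
    {"x": -0.0022, "y": 0, "z": -0.0033, "yaw": 0, "fingers": 0.8},
    {"x": -0.0045, "y": 0, "z": -0.0066, "yaw": 0, "fingers": 0.8},
    {"x": 0.0005, "y": 0, "z": -0.01, "yaw": 0, "fingers": 0.8},
    {"x": 0.0055, "y": 0, "z": -0.0134, "yaw": 0, "fingers": 0.8},
    {"x": 0.0075, "y": 0, "z": -0.0148, "yaw": 0, "fingers": 0.8}
  ]
}}

```text
time: 18.15
eef_pos: [0.5474, -0.0544, 0.2666]
tcp_rot: [0.992, 0.128, -0.002, -0.0]
contact_force: [-5.3, -1.9, -4.5]
opening: 0.462
finger_force: 52.7
```

{"op": "move_arm", "data": {
  "plan": [
    {"x": 0.002, "y": 0, "z": -0.001, "yaw": 0, "fingers": 0.8},
    {"x": 0.002, "y": 0, "z": -0.001, "yaw": 0, "fingers": 0.8},
    {"x": 0.008, "y": 0, "z": -0.006, "yaw": 0, "fingers": 0.8},
    {"x": 0.013, "y": 0, "z": -0.011, "yaw": 0, "fingers": 0.8},
    {"x": 0.013, "y": 0, "z": -0.011, "yaw": 0, "fingers": 0.8}
  ],
  "force": 20
}}

```text
time: 18.65
eef_pos: [0.5592, -0.0512, 0.2769]
tcp_rot: [0.992, 0.128, -0.003, -0.0]
contact_force: [-6.0, -0.6, -2.9]
opening: 0.459
finger_force: 56.6
```

```bash
python3 tilt.py w11
```

```text
[(27, -54.7), (107, 35.0), (146, -11.3), (151, 6.8), (165, -28.3), (174, 22.5), (317, -13.8), (379, -18.6), (435, 65.5), (456, -58.6)]
18.65 [ 0.55924248 -0.0512063   0.27693215] [[0.9671, 0.2544, -0.0067], [0.2544, -0.9671, -0.0003], [-0.0066, -0.0014, -1.0]] [-6.03805094 -0.64646988 -2.87019615] [-0.27  0.01  1.81 -0.    1.34  1.04]
```

{"op": "move_arm", "data": {
  "plan": [
    {"x": 0.004, "y": 0, "z": -0.003, "yaw": 0, "fingers": 0.8},
    {"x": 0.008, "y": 0, "z": -0.0055, "yaw": 0, "fingers": 0.8},
    {"x": 0.012, "y": 0, "z": -0.0075, "yaw": 0, "fingers": 0.8},
    {"x": 0.016, "y": 0, "z": -0.01, "yaw": 0, "fingers": 0.8},
    {"x": 0.016, "y": 0, "z": -0.01, "yaw": 0, "fingers": 0.8}
  ],
  "force": 20
}}

```text
time: 19.2
eef_pos: [0.5746, -0.0472, 0.2872]
tcp_rot: [0.992, 0.128, -0.003, -0.0]
contact_force: [-6.3, -1.2, -0.7]
opening: 0.462
finger_force: 56.7
```

```bash
python3 tilt.py w12
```

```text
[(45, -6.5), (59, -36.9), (143, 39.7), (179, -12.5), (183, 11.1), (193, -27.4), (199, 21.2), (299, 19.0), (358, -18.5), (430, 17.5), (437, 70.5), (456, -58.6)]
19.2 [ 0.57457298 -0.04717205  0.28722608] [[0.9671, 0.2543, -0.0068], [0.2543, -0.9671, -0.0004], [-0.0066, -0.0013, -1.0]] [-6.34408632 -1.23515375 -0.70103053] [-0.26  0.03  1.76 -0.    1.35  1.06]
```

Run:
```python
from h import *
for rows in((199,358,430),(231,353,440)):
    p,f=gauge_fit(rows,FE); print(np.degrees(p[0]).round(2),p[1:].round(4))
```

```text
9.61 [0.0235 0.0701]
-1.03 [0.0028 0.0691]
```

{"op": "move_arm", "data": {
  "plan": [
    {"x": 0.004, "y": 0, "z": -0.0015, "yaw": 0, "fingers": 0.8},
    {"x": 0.008, "y": 0, "z": -0.003, "yaw": 0, "fingers": 0.8},
    {"x": 0.012, "y": 0, "z": -0.0045, "yaw": 0, "fingers": 0.8},
    {"x": 0.016, "y": 0, "z": -0.0055, "yaw": 0, "fingers": 0.8},
    {"x": 0.016, "y": 0, "z": -0.0055, "yaw": 0, "fingers": 0.8}
  ]
}}

```text
time: 19.75
eef_pos: [0.5901, -0.0431, 0.2932]
tcp_rot: [0.992, 0.128, -0.003, -0.0]
contact_force: [-6.5, -1.2, -1.5]
opening: 0.46
finger_force: 57.0
```

```bash
python3 tilt.py w13
```

```text
[(46, -6.0), (86, -34.7), (175, 39.0), (210, -13.3), (220, -27.9), (224, 14.2), (290, 26.9), (341, -19.7), (425, 18.2), (437, 70.9), (456, -58.5)]
19.75 [ 0.59011667 -0.04308331  0.29317531] [[0.9671, 0.2543, -0.0064], [0.2543, -0.9671, -0.0005], [-0.0063, -0.0012, -1.0]] [-6.46749324 -1.20763291 -1.45314131] [-0.24  0.07  1.72 -0.    1.37  1.07]
```

Run:
```python
from h import *
p,f=gauge_fit((224,341,425),FE); print(np.degrees(p[0]).round(2),p[1:].round(4))
```

```text
-0.24 [0.0053 0.0736]
```

{"op": "move_arm", "data": {
  "plan": [
    {"x": 0.002, "y": 0, "z": 0, "yaw": 0, "fingers": 0.8},
    {"x": 0.002, "y": 0, "z": 0, "yaw": 0, "fingers": 0.8},
    {"x": -0.01, "y": 0, "z": -0.006, "yaw": 0, "fingers": 0.8},
    {"x": -0.012, "y": 0, "z": -0.03, "yaw": 0, "fingers": 0.8},
    {"x": -0.012, "y": 0, "z": -0.05, "yaw": 0, "fingers": 0.8}
  ]
}}

```text
time: 20.3
eef_pos: [0.5803, -0.0459, 0.3451]
tcp_rot: [0.992, 0.128, 0.002, -0.0]
contact_force: [0.2, 0.2, -1.9]
opening: 0.46
finger_force: 56.7
```

{"op": "move_arm", "data": {
  "plan": [
    {"x": 0, "y": 0, "z": 0, "yaw": 0, "fingers": 0.8},
    {"x": 0, "y": 0, "z": 0, "yaw": 0, "fingers": 0.8}
  ],
  "force": 50
}}

```text
time: 20.5
eef_pos: [0.5804, -0.046, 0.3444]
tcp_rot: [0.992, 0.128, 0.001, 0.0]
contact_force: [0.6, 0.6, -2.1]
opening: 0.463
finger_force: 56.9
```

```bash
python3 tilt.py w14
```

```text
[(53, -7.4), (78, -31.4), (146, 36.2), (207, -9.8), (215, 13.4), (222, -26.9), (226, 11.8), (289, 27.8), (339, -18.4), (425, 18.7), (437, 64.0), (456, -57.3)]
20.5 [ 0.58039457 -0.0459503   0.3444023 ] [[0.9672, 0.254, 0.003], [0.254, -0.9672, -0.0], [0.0029, 0.0008, -1.0]] [ 0.61686452  0.63002935 -2.09468746] [-0.25  0.02  1.68  0.    1.45  1.06]
```

Run:
```python
from h import *
p,f=gauge_fit((226,339,425),FE); print(np.degrees(p[0]).round(2),p[1:].round(4))
```

```text
-1.34 [0.0039 0.0727]
```

{"op": "move_arm", "data": {
  "plan": [
    {"x": -0.022, "y": 0.037, "z": 0, "yaw": 0.08, "fingers": 0.8},
    {"x": -0.044, "y": 0.075, "z": 0, "yaw": 0.16, "fingers": 0.8},
    {"x": -0.067, "y": 0.113, "z": 0, "yaw": 0.25, "fingers": 0.8},
    {"x": -0.09, "y": 0.15, "z": 0, "yaw": 0.33, "fingers": 0.8},
    {"x": -0.111, "y": 0.188, "z": 0, "yaw": 0.41, "fingers": 0.8}
  ]
}}

```text
time: 21.05
eef_pos: [0.5193, -0.2571, 0.3418]
tcp_rot: [0.997, -0.078, -0.001, -0.001]
contact_force: [-0.5, -0.4, -3.1]
opening: 0.462
finger_force: 56.9
```

{"op": "move_arm", "data": {
  "plan": [
    {"x": 0, "y": 0, "z": 0.04, "yaw": 0, "fingers": 0.8},
    {"x": 0, "y": 0, "z": 0.08, "yaw": 0, "fingers": 0.8},
    {"x": 0, "y": 0, "z": 0.12, "yaw": 0, "fingers": 0.8},
    {"x": 0, "y": 0, "z": 0.15, "yaw": 0, "fingers": 0.8},
    {"x": 0, "y": 0, "z": 0.16, "yaw": 0, "fingers": 0.8}
  ]
}}

```text
time: 21.55
eef_pos: [0.5175, -0.2539, 0.1774]
tcp_rot: [0.997, -0.077, -0.004, -0.003]
contact_force: [-0.2, -0.0, -3.0]
opening: 0.459
finger_force: 56.7
```

{"op": "move_arm", "data": {
  "plan": [
    {"x": 0, "y": 0, "z": 0.02, "yaw": 0, "fingers": 0.8},
    {"x": 0, "y": 0, "z": 0.06, "yaw": 0, "fingers": 0.8},
    {"x": 0, "y": 0, "z": 0.075, "yaw": 0, "fingers": 0.8},
    {"x": 0, "y": 0, "z": 0.075, "yaw": 0, "fingers": 0.8},
    {"x": 0, "y": 0, "z": 0.075, "yaw": 0, "fingers": 0.8}
  ]
}}

```text
time: 22.05
eef_pos: [0.5211, -0.2564, 0.11]
tcp_rot: [0.997, -0.076, 0.001, 0.0]
contact_force: [0.4, 0.0, -1.3]
opening: 0.459
finger_force: 56.7
```

```bash
python3 tilt.py w15
```

```text
[(118, 11.5), (129, -7.4), (207, -14.8), (215, 12.4), (222, -25.7), (226, 11.4), (289, 22.8), (340, -17.7), (425, 18.6), (437, 54.2), (456, -50.6)]
22.05 [ 0.52112908 -0.25643455  0.10999667] [[0.9883, -0.1525, 0.0013], [-0.1525, -0.9883, -0.0009], [0.0014, 0.0007, -1.0]] [ 0.39850929  0.04598937 -1.29892568] [-0.63  0.21  1.9   0.    1.02  1.09]
```

{"op": "move_arm", "data": {
  "plan": [
    {"x": 0, "y": 0, "z": 0.008, "yaw": 0, "fingers": 0.8},
    {"x": 0, "y": 0, "z": 0.016, "yaw": 0, "fingers": 0.8},
    {"x": 0, "y": 0, "z": 0.021, "yaw": 0, "fingers": 0.8},
    {"x": 0, "y": 0, "z": 0.023, "yaw": 0, "fingers": 0.8},
    {"x": 0, "y": 0, "z": 0.023, "yaw": 0, "fingers": 0.8}
  ]
}}

```text
time: 22.6
eef_pos: [0.5204, -0.256, 0.0859]
tcp_rot: [0.997, -0.077, -0.0, -0.0]
contact_force: [0.3, -0.5, -1.4]
opening: 0.458
finger_force: 57.1
```

{"op": "move_arm", "data": {
  "plan": [
    {"x": 0, "y": 0, "z": 0.0005, "yaw": 0, "fingers": 0.8},
    {"x": 0, "y": 0, "z": 0.001, "yaw": 0, "fingers": 0.8},
    {"x": 0, "y": 0, "z": 0.001, "yaw": 0, "fingers": 0.8}
  ]
}}

```text
time: 22.9
eef_pos: [0.5207, -0.2562, 0.0855]
tcp_rot: [0.997, -0.076, 0.0, 0.0]
contact_force: [-0.9, 0.1, 1.2]
opening: 0.46
finger_force: 57.3
```

{"op": "move_arm", "data": {
  "plan": [
    {"x": 0, "y": 0, "z": 0, "yaw": 0, "fingers": 0.5},
    {"x": 0, "y": 0, "z": 0, "yaw": 0, "fingers": 0.4},
    {"x": 0, "y": 0, "z": 0, "yaw": 0, "fingers": 0.2},
    {"x": 0, "y": 0, "z": 0, "yaw": 0, "fingers": 0},
    {"x": 0, "y": 0, "z": 0, "yaw": 0, "fingers": 0}
  ]
}}

```text
time: 23.4
eef_pos: [0.5204, -0.2561, 0.0848]
tcp_rot: [0.997, -0.077, 0.0, 0.0]
contact_force: [0.0, -0.2, 0.5]
opening: 0.996
finger_force: 0.0
```

{"op": "move_arm", "data": {
  "plan": [
    {"x": 0, "y": 0, "z": 0, "yaw": 0, "fingers": 0},
    {"x": 0, "y": 0, "z": -0.02, "yaw": 0, "fingers": 0},
    {"x": 0, "y": 0, "z": -0.06, "yaw": 0, "fingers": 0},
    {"x": 0, "y": 0, "z": -0.1, "yaw": 0, "fingers": 0},
    {"x": 0, "y": 0, "z": -0.14, "yaw": 0, "fingers": 0}
  ]
}}

```text
time: 23.9
eef_pos: [0.5201, -0.2558, 0.2261]
tcp_rot: [0.997, -0.077, -0.0, -0.0]
contact_force: [0.1, 0.6, 0.1]
opening: 0.998
finger_force: 0.0
```

{"op": "move_arm", "data": {
  "plan": [
    {"x": 0, "y": 0, "z": -0.05, "yaw": 0, "fingers": 0},
    {"x": 0, "y": 0, "z": -0.09, "yaw": 0, "fingers": 0},
    {"x": 0, "y": 0, "z": -0.09, "yaw": 0, "fingers": 0},
    {"x": 0, "y": 0, "z": -0.09, "yaw": 0, "fingers": 0}
  ]
}}

```text
time: 24.3
eef_pos: [0.5208, -0.2562, 0.3163]
tcp_rot: [0.997, -0.077, 0.001, 0.001]
contact_force: [-0.1, 0.2, -1.1]
opening: 0.997
finger_force: 0.0
```

Run:
```python
from h import *
s,im=shot("wrist","w16.png"); K,T,m=model("wrist",s); print(s["time"],s["eef_pos"],s["contact_force"])
W=lambda u,v,z: onz(K,T,u,v,m,z)
print("expected top px",proj(K,T,np.array([.5245,-.2568,.13]),m))
g=cv2.GaussianBlur(cv2.cvtColor(im,cv2.COLOR_BGR2GRAY),(3,3),0)
for th in(30,38):
  cs,_=cv2.findContours((g<th).astype(np.uint8),cv2.RETR_LIST,cv2.CHAIN_APPROX_NONE)
  for k in cs:
    r=cv2.minAreaRect(k); A=cv2.contourArea(k)
    if 500<A<2500 and min(r[1])>.8*max(r[1]):
        w=np.array([W(*p,.13) for p in cv2.boxPoints(r)]); print(th,A,np.round(r[0],1),w.mean(0).round(4),np.linalg.norm(w[1]-w[0]).round(4),np.linalg.norm(w[2]-w[1]).round(4))
hs=cv2.cvtColor(im,cv2.COLOR_BGR2HSV); gm=cv2.inRange(hs,(45,80,20),(85,255,255))
print("green px",np.argwhere(gm>0).mean(0) if gm.any() else None,int((gm>0).sum()))
```

```text
24.3 [ 0.52075624 -0.25624809  0.31631115] [-0.11801166  0.17849198 -1.09340868]
expected top px [315.01556945 203.75943948]
30 654.5 [484. 225.] [ 0.4867 -0.3872  0.13  ] 0.0224 0.0222
30 903.0 [315.5 202.5] [ 0.5253 -0.2573  0.13  ] 0.024 0.0248
38 547.0 [162.3 273. ] [ 0.4862 -0.1236  0.13  ] 0.0233 0.0207
38 763.5 [484.1 224.7] [ 0.487  -0.3873  0.13  ] 0.0234 0.0234
38 948.0 [315. 202.] [ 0.5257 -0.257   0.13  ] 0.0248 0.0255
green px [260.53146853 257.27505828] 429
```

The gauge stands upright with its top centre at (0.525, −0.257), 0.13 m up, over the middle of the tile. Both orange look-alikes are where they were, and the gripper is clear.

```bash
python3 -c "
from plant import ctrl
print(ctrl.sign_off())"
```

```text
the job is handed in; nothing more can be done
None
```

Job handed in: I pressed the gauge foot squarely onto the middle of the closed tower's plate (about 8 N, about 3 mm give, held about 3 s) and stood it upright on its tile, released; I righted it in the grip against the closed tower's bore rim, and I viewed 11 pictures, one over the limit of 10.

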